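# Finish the crosswise packing crib on the stores bench

## Task

Finish the half-built crib of wooden packing slats on the steel base plate: lay the plain light slat flat beside its fellow in the second layer, then the two yellow rubber-faced slats flat across that layer with their black rubber faces up (one of them stands on edge in the blue rack). Each slat goes near the ends of the pair beneath, its outer long edge flush with their ends and its own ends flush with their outer sides, so that all layers make one square tower with two slats a layer. Keep the slats already laid where they are, and leave the aluminium bar and the other things on the bench as they are.

Things in the scene. Friction and masses are not known exactly. Their poses are not given: they have to be found in the camera images.
- base_plate: fixed dark steel plate 140 x 140 x 10 mm on the bench; origin centre of underside, z up. First pair lies along its x at plate y = +/-42 mm, top 25 mm above the bench. Second layer: along plate y, centred at plate x = +/-42 mm, slat centres 32.5 mm above the bench; the one at +42 is laid. Third: along plate x, centred at plate y = +/-42 mm, centres 47.5 mm up
- base_slat_left: brown slat of the first pair, loose, lying on the base plate at plate y = +42 mm, 120 x 36 x 15 mm, 35 to 70 g; origin at its centre, x along length, y across width, z through thickness
- base_slat_right: brown slat of the first pair, loose, lying on the base plate at plate y = -42 mm, 120 x 36 x 15 mm, 35 to 70 g; origin at its centre, x along length, y across width, z through thickness
- laid_slat: plain light wooden slat already laid in the second layer, loose, across the brown pair along plate y at plate x = +42 mm, 120 x 36 x 15 mm, 35 to 70 g; origin at its centre, x along length, y across width, z through thickness
- plain_slat: plain light wooden slat lying flat on the bench, 120 x 36 x 15 mm, 35 to 70 g; origin at its centre, x along length, y across width, z through thickness. It belongs in the second layer at plate x = -42 mm; either face may be up
- faced_slat_flat: yellow slat with a black rubber strip 110 x 24 mm inlaid along one wide face (flush to 1 mm), lying flat on the bench with the rubber up, 120 x 36 x 15 mm, 35 to 70 g; origin at its centre, x along length, y across width, z through thickness, z out of the rubber face
- faced_slat_edge: like the other yellow slat and interchangeable with it, but standing on its long edge (36 mm high, 15 mm thick) in a slot of the rack; 120 x 36 x 15 mm, 35 to 70 g; origin at its centre, x along length, y across width, z through thickness, z out of the rubber face (level at the start). It also stands on edge on the bench; pushed near its top from the rubber side it topples flat, rubber up
- rack: fixed blue rack, any way round: base 130 x 110 x 8 mm, origin centre of underside. Two slots along its x at y = +/-30 mm, one with the slat, one with the bar, which rest on the base (tops 44 mm above the bench). Cheeks 8 mm thick, 32 mm above the bench at top, 18 mm apart, hold their ends (|x| 30 to 60 mm); the middle is open to grip them by their faces from above
- alu_bar: bare aluminium bar 120 x 15 x 36 mm (x, y, z) on edge in the rack's other slot; origin at its centre; leave it there
- tape_roll: blue ring-shaped tape roll lying flat among the slats, 90 mm across, 25 mm high, origin under its centre; bystander
- spray_can: blue spray can with a white band, 54 mm across, 160 mm high, origin under its centre; bystander
- bolt_jar: jar with a red lid, 64 mm across, 85 mm high, origin under its centre; bystander
- yellow_bin: small open yellow bin, 100 x 150 x 65 mm, origin under its centre; bystander
- screwdriver: screwdriver lying on the bench, 200 mm long along its x, handle to -x, origin at its middle on the bench, up to 26 mm high; bystander
- big_nut: large square steel nut, 46 x 46 x 22 mm, origin under its centre; bystander

How it is judged:
On the way:
1. the plain slat lies beside its fellow, across the first pair (y of base_slat_left in the frame of base_plate between 0.03 and 0.054 m and x of base_slat_left in the frame of base_plate between -0.012 and 0.012 m and z of base_slat_left in the frame of base_plate between 0.0135 and 0.0215 m and angle between the x axis of each of base_slat_left, base_slat_right and the x axis of base_plate, either way round below 0.14 rad and angle between the z axis of each of base_slat_left, base_slat_right, laid_slat, plain_slat and the z axis of base_plate, either way round below 0.12 rad and y of base_slat_right in the frame of base_plate between -0.054 and -0.03 m and x of base_slat_right in the frame of base_plate between -0.012 and 0.012 m and z of base_slat_right in the frame of base_plate between 0.0135 and 0.0215 m and x of laid_slat in the frame of base_plate between 0.03 and 0.054 m and y of laid_slat in the frame of base_plate between -0.012 and 0.012 m and z of laid_slat in the frame of base_plate between 0.0285 and 0.0365 m and angle between the x axis of each of laid_slat, plain_slat and the y axis of base_plate, either way round below 0.14 rad and x of plain_slat in the frame of base_plate between -0.054 and -0.03 m and y of plain_slat in the frame of base_plate between -0.012 and 0.012 m and z of plain_slat in the frame of base_plate between 0.0285 and 0.0365 m), for 0.2 s.
At the end, for the whole second after the job is handed in: Three crossed layers of two slats rest on the plate: brown, plain, then rubber-faced with rubber up. Each slat is within 12 mm of its place along and across (42 mm off the plate's centre), 4 mm in height, 8 degrees in direction, 7 degrees of flat (all of step 1 and (((y of faced_slat_flat in the frame of base_plate between 0.03 and 0.054 m and x of faced_slat_flat in the frame of base_plate between -0.012 and 0.012 m and z of faced_slat_flat in the frame of base_plate between 0.0435 and 0.0515 m and angle between the x axis of faced_slat_flat and the x axis of base_plate, either way round below 0.14 rad and angle between faced_slat_flat's own z axis and vertical below 0.12 rad) and (y of faced_slat_edge in the frame of base_plate between -0.054 and -0.03 m and x of faced_slat_edge in the frame of base_plate between -0.012 and 0.012 m and z of faced_slat_edge in the frame of base_plate between 0.0435 and 0.0515 m and angle between the x axis of faced_slat_edge and the x axis of base_plate, either way round below 0.14 rad and angle between faced_slat_edge's own z axis and vertical below 0.12 rad)) or ((y of faced_slat_flat in the frame of base_plate between -0.054 and -0.03 m and x of faced_slat_flat in the frame of base_plate between -0.012 and 0.012 m and z of faced_slat_flat in the frame of base_plate between 0.0435 and 0.0515 m and angle between the x axis of faced_slat_flat and the x axis of base_plate, either way round below 0.14 rad and angle between faced_slat_flat's own z axis and vertical below 0.12 rad) and (y of faced_slat_edge in the frame of base_plate between 0.03 and 0.054 m and x of faced_slat_edge in the frame of base_plate between -0.012 and 0.012 m and z of faced_slat_edge in the frame of base_plate between 0.0435 and 0.0515 m and angle between the x axis of faced_slat_edge and the x axis of base_plate, either way round below 0.14 rad and angle between faced_slat_edge's own z axis and vertical below 0.12 rad))) and linear speed of each of plain_slat, faced_slat_flat, faced_slat_edge, laid_slat below 0.02 m/s); the robot touches nothing.
It fails at once if a bystander is pushed more than 30 mm, or the can, jar or bin is tipped (distance of any of alu_bar, tape_roll, spray_can, bolt_jar, yellow_bin, screwdriver, big_nut from where it was at the start of the episode above 0.03 m or angle between any of spray_can, bolt_jar, yellow_bin's own z axis and vertical above 0.4 rad).
It also fails if it takes over 72 s, if anything falls off the work surface, if the arm or the gripper's body presses on something with over 40 N, if the wrist force passes 120 N, or if a joint passes its speed limit or range.

## Robot

A 7-joint arm with a two-finger parallel gripper is mounted at the origin on the work surface. World frame = base frame: x ahead of the robot, y to its left, z up, the work surface at z = 0. Lengths are in m, angles in rad, forces in N, time in s.
With the tool pointing down it reaches from about 0.4 to 0.85 m from the base axis. Payload 10.4 kg.
Tool frame: the origin (TCP) lies on the centre line of the jaws, within the pads' length; the fingertips stand 22 mm ahead of it and the grasp point (between the pads) lies 3 mm ahead of it; z points along the fingers, y is the line along which they close (so a half turn about z gives the same grasp; the last joint's range is limited). The gripper opens to 87 mm and grips with 3 to 60 N. Pads are 19 mm wide; open, the fingers measure 117 mm over their backs; the gripper's body (75 mm by 190 mm) begins 51 mm behind the grasp point.
Start: joints at [-1.238, 0.332, -0.065, 1.46, 0.022, 1.35, -0.088], TCP at [0.218, 0.586, 0.245] pointing down, gripper open.
Joint ranges: [-2.6, 2.6], [-0.5, 2.12], [-1.47, 1.34], [0.16, 2.42], [-1.27, 4.41], [0.06, 2.06], [-2.6, 2.6]. Speed limits (rad/s): [2.22, 2.22, 2.79, 2.79, 3.14, 3.14, 3.14].

## Interface

Orientations are given as a unit quaternion [x, y, z, w].
In Python, from bench import r, optics, job, read_state gives the robot as it stands (r), with the cameras (optics), the job (job) and the readings as plain functions.
- The arm moves only by the tool jog_arm, called after "Call:" by a JSON object that holds its "fn" and its "kwargs", one argument or row to a line. Schema: {"type":"object","properties":{"steps":{"type":"array","items":{"type":"array","items":{"type":"number"},"minItems":5,"maxItems":5},"minItems":1,"maxItems":12},"force":{"type":"number"},"only":{"type":"string"},"quiet":{"type":"boolean"},"lines":{"type":"string"}},"required":["steps"],"additionalProperties":false}. steps is a list of rows, 1 to 12 of them, each of 5 numbers: dx, dy, dz in units of 100 mm, then a turn about the tool's z in units of 0.05 rad, then the finger opening in m; each row is the pose to reach, as a shift and turn from the pose commanded when the call began, along the tool's axes at that moment; what a row does not reach only later rows make up. A row lasts 1/10 s, in which the tool goes at most 0.05 m and 0.15 rad, less where a joint would pass 70% of its speed; a pose out of reach is approached as far as the arm can. The fingers move at their own pace and stop on an object; force is the grip in N (left out, the last holds). Time passes only in rows, so rows that do not move let the fingers close. The tool returns the time, the measured TCP pose, the force, the opening and the grip force at its end. only (a regular expression) keeps the lines of the reply that match it, lines (a string "A,B") keeps lines A to B, and quiet returns only ok. Input that does not fit is refused with a message, and nothing moves.
- read_state(): the state, without advancing time (a new reading comes with each control period).
- optics.camera(name): name is "scene" or "top" or "wrist"; returns a dict with "img" (400x640x3 uint8, red, green, blue), "fx", "fy", "cx", "cy" (pixels), "k1" (the pictures are not rectified: a ray, as slopes to the right and down, at radius r is drawn at 1 + k1 r^2 times it, then the intrinsics apply), "pose" (4x4, takes a point from camera to world coordinates). Camera axes: x right, y down, z forward; pixel columns grow to the right and rows downward; lengths in m; the calibration is good to about 2 mm. A picture is of the moment at which its call begins. There is no depth.
- job.close_job(): hands the job in; it is judged then, once.
The state is a dict: "time": time; "joint_positions": joint angles; "joint_vel": joint speeds; "joint_torque": joint torques, N m; "ee_pos": TCP position; "eef_rot": TCP orientation; "ft_force": force on the tool from outside, world axes, zero at the start; "torque": the same for the moment, N m; "width": finger opening in m; "grip_force": force on a finger pad.
Only numpy, scipy, OpenCV 4.12 (cv2) and the standard library are available. Lean on these libraries where they do the work, as an engineer would, in place of code of your own. Each camera call takes 0.05 s, during which the arm holds its last target. There are 200 camera calls.

## Working session

There is one attempt and no reset: what is moved stays moved. The work goes in short steps, Python scripts to look and compute and a tool call to move; the robot and the scene stay as the last step left them, time stands still between calls to the robot, and variables do not carry over. Pictures are saved under pics/ and viewed, at most 10 in all, crops included, and the job is handed in when it is done.

```bash
ls; mkdir -p pics; cat > h.py <<'E'
import numpy as np, cv2, pickle
from scipy.spatial.transform import Rotation as R
from bench import r, optics, job, read_state
def snap(name,tag):
    c=optics.camera(name); pickle.dump(c,open(f'pics/{tag}.pkl','wb')); cv2.imwrite(f'pics/{tag}.png',c['img'][:,:,::-1]); return c
def load(tag): return pickle.load(open(f'pics/{tag}.pkl','rb'))
def ray(c,uv):
    d=np.array([(uv[0]-c['cx'])/c['fx'],(uv[1]-c['cy'])/c['fy']]); s=d.copy()
    for _ in range(20): s=d/(1+c['k1']*(s@s))
    P=np.array(c['pose']); return P[:3,3],P[:3,:3]@np.array([*s,1])
def atz(c,uv,z):
    o,d=ray(c,uv); return o+d*(z-o[2])/d[2]
def tri(obs):
    A=np.zeros((3,3));b=np.zeros(3);L=[]
    for c,uv in obs:
        o,d=ray(c,uv);d=d/np.linalg.norm(d);M=np.eye(3)-np.outer(d,d);A+=M;b+=M@o;L.append((o,M))
    p=np.linalg.solve(A,b); return p,[np.linalg.norm(M@(p-o)) for o,M in L]
def proj(c,p):
    P=np.array(c['pose']);q=P[:3,:3].T@(np.array(p)-P[:3,3]);s=q[:2]/q[2];s=s*(1+c['k1']*(s@s));return np.array([c['fx']*s[0]+c['cx'],c['fy']*s[1]+c['cy']])
def toolshift(target):
    s=read_state();return R.from_quat(s['eef_rot']).inv().apply(np.array(target)-s['ee_pos'])
E
python3 - <<'E'
from h import *
for n in ('scene','top','wrist'):
    c=snap(n,n+'0'); print(n,c['fx'],c['k1'],np.round(c['pose'],3).tolist())
s=read_state();print(s)
print(R.from_quat(s['eef_rot']).as_matrix().round(3))
a=load('top0')['img'];b=load('scene0')['img']
cv2.imwrite('pics/topx.png',cv2.resize(a,(800,500),interpolation=cv2.INTER_CUBIC)[:,:,::-1])
E
```

```text
bench.py
pics
scene 511.5052477264835 0.04851758095908268 [[0.83, 0.385, -0.404, 1.234], [0.558, -0.557, 0.615, -1.072], [0.013, -0.736, -0.677, 1.191], [0.0, 0.0, 0.0, 1.0]]
top 440.75503271545307 0.023718927909643264 [[-0.015, -0.998, 0.056, 0.498], [-1.0, 0.015, 0.003, -0.059], [-0.004, -0.056, -0.998, 1.248], [0.0, 0.0, 0.0, 1.0]]
wrist 294.6192203618665 0.014958251066104525 [[0.347, 0.896, 0.277, 0.141], [0.938, -0.332, -0.104, 0.616], [-0.001, 0.296, -0.955, 0.383], [0.0, 0.0, 0.0, 1.0]]
{'time': 0.15, 'joint_positions': array([-1.23758004,  0.33273756, -0.0647458 ,  1.46070937,  0.02164696,
        1.34990294, -0.08848759]), 'joint_vel': array([-0.00084744, -0.00057024, -0.00158334, -0.00354008,  0.00029403,
       -0.00182518,  0.00317459]), 'joint_torque': array([ 1.28137417e-03, -6.23633409e+01,  2.49834009e-02, -3.90141714e+01,
       -6.13443344e-02,  3.73440539e-02,  9.74141813e-05]), 'ee_pos': array([0.21762082, 0.58561782, 0.24394868]), 'eef_rot': array([ 1.76930687e-01,  9.84223171e-01, -5.26944325e-04, -5.67430529e-05]), 'ft_force': array([-0.32519021,  0.65665158, -0.47632758]), 'torque': array([0.00457823, 0.03992966, 0.01289941]), 'grip_force': 0.0, 'width': 0.08717675895839921}
[[-0.937  0.348 -0.   ]
 [ 0.348  0.937 -0.001]
 [-0.    -0.001 -1.   ]]
```

View pics/topx.png

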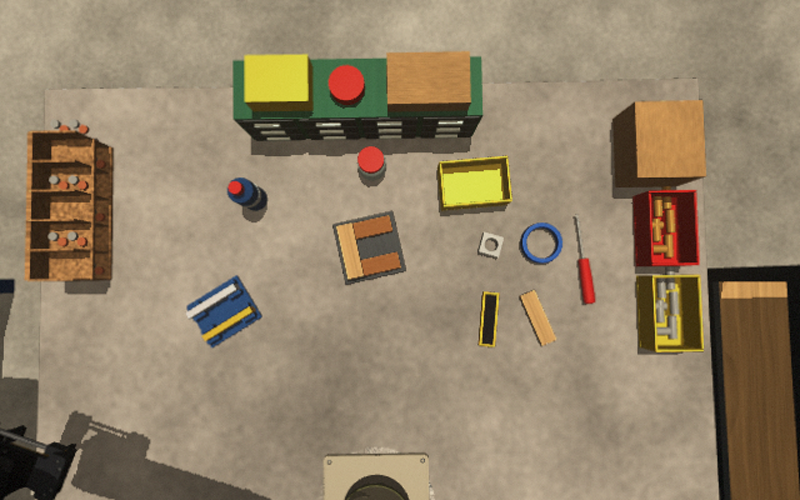

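View pics/scene0.png

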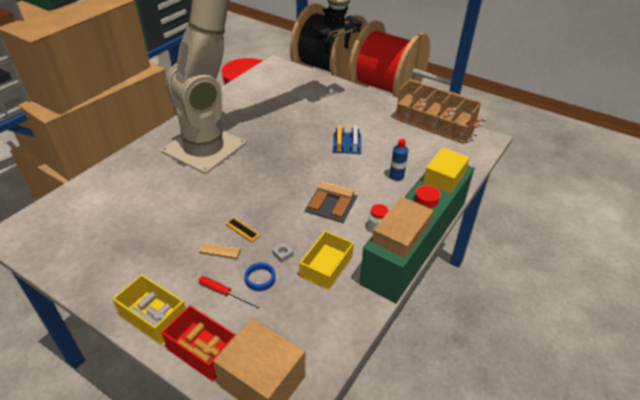

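The top view (800 px wide) shows the plate at (369,247), with the laid slat on its left side. The rack is at (224,311) with the white bar upper and the yellow slat lower. The flat yellow slat is at (488,319) and the plain slat at (537,318). The scene view shows the same items: rack (347,140), plate (330,200), flat yellow (242,229), plain (219,251).

```bash
cat > crop.py <<'E'
import cv2,numpy as np
def grid(specs,out,k=4,w=100,h=75):
    t=[]
    for tag,x,y in specs:
        im=cv2.imread(f'pics/{tag}.png')[y:y+h,x:x+w]; im=cv2.resize(im,None,fx=k,fy=k,interpolation=cv2.INTER_CUBIC)
        cv2.putText(im,f'{tag} {x},{y}',(2,12),0,.4,(255,0,255),1)
        for i in range(0,w,10): cv2.line(im,(i*k,h*k-6),(i*k,h*k),(0,0,255),1)
        for i in range(0,h,10): cv2.line(im,(0,i*k),(6,i*k),(0,0,255),1)
        t.append(im)
    cv2.imwrite(out,np.vstack([np.hstack(t[i:i+2]) for i in range(0,len(t),2)]))
E
python3 -c "
from crop import grid
grid([('top0',245,160),('top0',130,212),('top0',365,220),('scene0',280,165)],'pics/g1.png')
grid([('scene0',300,105),('scene0',180,205),('scene0',280,165),('wrist0',0,0)],'pics/g2.png')"
```

```text
(no output)
```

View pics/g1.png

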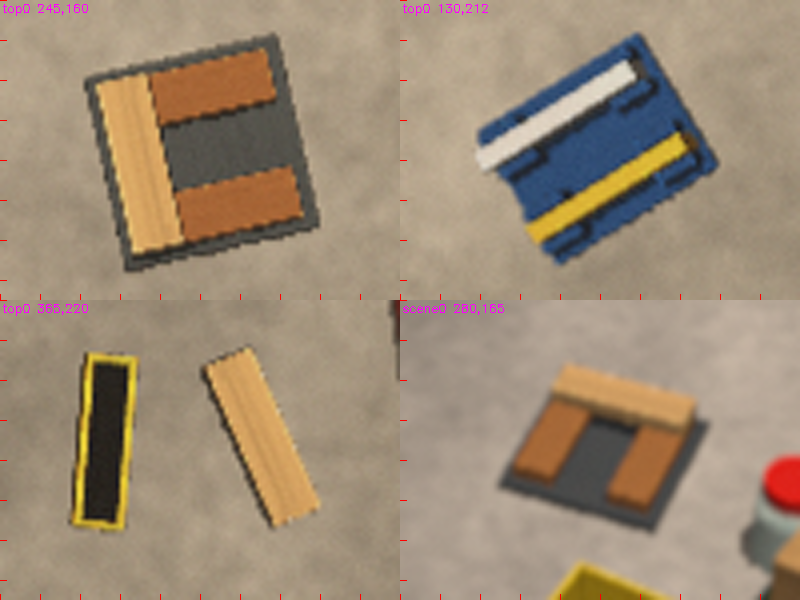

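View pics/g2.png

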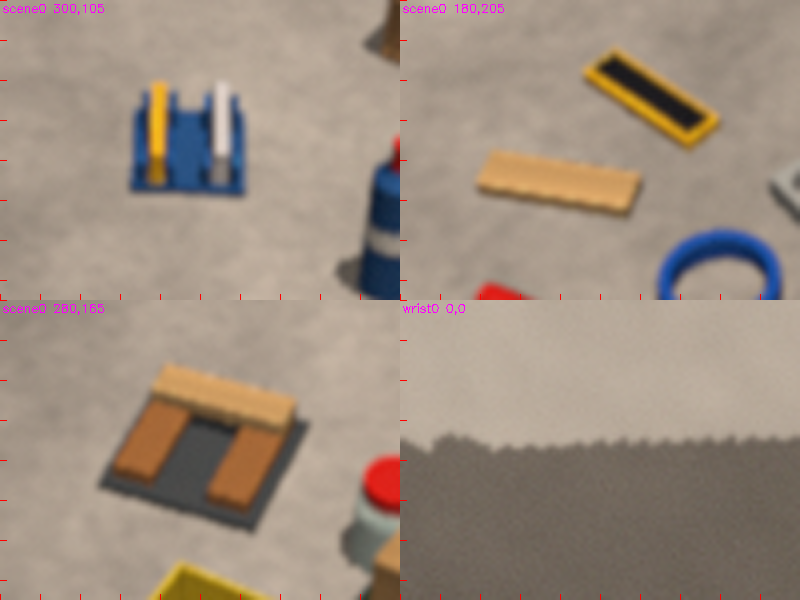

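Readings, in 4x crop coordinates. Plate corners in the top view are (85,78), (276,36), (319,226), (127,270). The rack's yellow slat runs (133,236) to (290,138). The flat yellow slat is at (88,52)–(123,230) and the plain slat at (203,67)–(320,208). Matching corners appear in the scene crops. Next I triangulate.

```bash
python3 - <<'E'
from h import *
T=load('top0');S=load('scene0')
D={'plate':([(324.7,216.5),(314,169),(266.2,179.5)],[(305,211.75),(343.2,222.7),(357,196)]),
'yflat':([(387,233),(399.2,234.2),(395.7,277.5),(383.2,276)],[(260,234.5),(252.5,240.5),(226,222.5),(233.2,217.5)]),
'plain':([(415.7,236.7),(427.5,232),(445,272),(433.5,276.5)],[(240.7,248.2),(237,256.5),(199.5,250.5),(203,242.5)]),
'edge':([(163.2,271),(202.5,246.5)],[(339.5,126),(339.2,145.7)]),
'laid':([(269,180.8),(281.7,178.3),(278.2,222.7)],[(354.2,190),(352,195),(320.7,181)])}
for k,(a,b) in D.items():
    P=[]
    for u,v in zip(a,b):
        p,e=tri([(T,u),(S,v)]);P.append(p);print(k,p.round(4),np.round(e[0]*1000,1))
    P=np.array(P);print('   mean',P.mean(0).round(4))
    if len(P)>1: print('   edges',[(np.linalg.norm(P[i]-P[i-1]).round(4),np.degrees(np.arctan2(*(P[i]-P[i-1])[1::-1])).round(1)) for i in range(len(P))])
c=T
print('plate4',[atz(c,u,.01)[:2].round(4).tolist() for u in [(266.2,179.5),(314,169),(324.7,216.5),(276.7,227.5)]])
E
```

```text
plate [ 0.5191 -0.0728  0.0029] 2.3
plate [ 0.6533 -0.0452  0.0049] 1.2
plate [0.625  0.0902 0.0068] 1.0
   mean [ 0.5991 -0.0093  0.0049]
   edges [(np.float64(0.1945), np.float64(-123.0)), (np.float64(0.137), np.float64(11.6)), (np.float64(0.1384), np.float64(101.8))]
yflat [ 0.4694 -0.2463  0.014 ] 1.1
yflat [ 0.466  -0.2798  0.0141] 1.5
yflat [ 0.3464 -0.2671  0.0147] 1.2
yflat [ 0.3495 -0.234   0.0118] 0.3
   mean [ 0.4078 -0.2568  0.0136]
   edges [(np.float64(0.1206), np.float64(-5.9)), (np.float64(0.0337), np.float64(-95.8)), (np.float64(0.1202), np.float64(173.9)), (np.float64(0.0334), np.float64(84.7))]
plain [ 0.458  -0.3255  0.0153] 1.0
plain [ 0.4709 -0.3581  0.0163] 1.4
plain [ 0.3602 -0.4031  0.0149] 1.7
plain [ 0.3471 -0.3721  0.0144] 0.2
   mean [ 0.4091 -0.3647  0.0152]
   edges [(np.float64(0.1203), np.float64(22.8)), (np.float64(0.0351), np.float64(-68.4)), (np.float64(0.1195), np.float64(-157.9)), (np.float64(0.0337), np.float64(113.0))]
edge [0.3769 0.3669 0.0427] 1.4
edge [0.4414 0.2623 0.0383] 1.8
   mean [0.4091 0.3146 0.0405]
   edges [(np.float64(0.123), np.float64(121.6)), (np.float64(0.123), np.float64(-58.4))]
laid [0.6182 0.0788 0.0393] 1.2
laid [0.6263 0.0449 0.0454] 4.1
laid [0.5009 0.0533 0.0404] 0.9
   mean [0.5818 0.059  0.0417]
   edges [(np.float64(0.12), np.float64(12.3)), (np.float64(0.0354), np.float64(-76.6)), (np.float64(0.1257), np.float64(176.2))]
plate4 [[0.6239, 0.0893], [0.6516, -0.046], [0.5171, -0.0741], [0.4884, 0.0609]]
```

Careful with the scale: shifts go in units of 100 mm and turns go in units of 0.05 rad. That gives: -0.32 m is -3.2, -0.29 m is -2.9, 1.2 rad is 24.

Call:
{"fn": "jog_arm", "kwargs": {
  "steps": [
    [-3.2,-2.9,0,24,0.087],
    [-3.2,-2.9,0,24,0.087],
    [-3.2,-2.9,0,24,0.087],
    [-3.2,-2.9,0,24,0.087],
    [-3.2,-2.9,0,24,0.087],
    [-3.2,-2.9,0,24,0.087],
    [-3.2,-2.9,0,24,0.087],
    [-3.2,-2.9,0,24,0.087],
    [-3.2,-2.9,0,24,0.087],
    [-3.2,-2.9,0,24,0.087],
    [-3.2,-2.9,0,24,0.087]
  ],
  "force": 20
}}

```text
time: 1.25
ee_pos: [0.4166, 0.2024, 0.2445]
eef_rot: [0.702, 0.712, 0.0, -0.0]
ft_force: [-0.8, 0.2, -0.3]
width: 0.0871
grip_force: 0.0
```

```bash
python3 - <<'E'
from h import *
c=snap('wrist','w1'); P=c['pose']; s=read_state(); print(s['ee_pos'],s['joint_positions'].round(2),P[:3,3].round(3))
t=R.from_quat(s['eef_rot']).as_matrix(); print(np.degrees(np.arctan2(t[1,0],t[0,0])))
for n in ((.409,.3146,.044),(.57,.008,.03),(.409,-.365,.015)): print(proj(c,n).round())
E
```

```text
[0.41619445 0.20332208 0.24443542] [-0.86 -0.04  0.3   1.88  0.01  1.3  -0.55] [0.416 0.285 0.383]
90.91412007808945
[311.  77.]
[422. 312.]
[308. 479.]
```

View pics/w1.png

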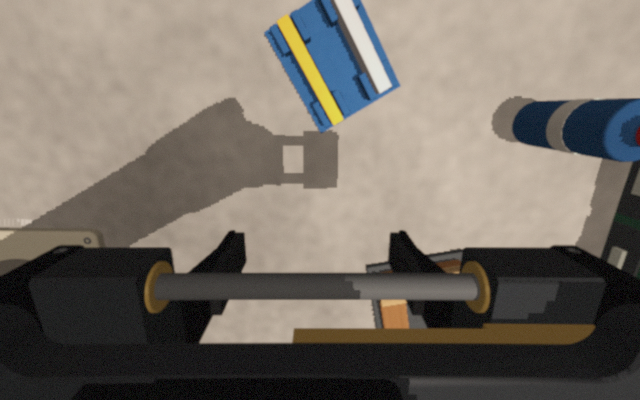

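The wrist view shows the rack at (333,60): yellow slat (283,18)–(335,122), bar to its right. No black face is visible from here, and I'll settle that later. On to the plain slat.

Call:
{"fn": "jog_arm", "kwargs": {
  "steps": [
    [-2.9,0.55,0,24,0.087],
    [-2.9,0.55,0,24,0.087],
    [-2.9,0.55,0,24,0.087],
    [-2.9,0.55,0,24,0.087],
    [-2.9,0.55,0,24,0.087],
    [-5.67,-0.07,0.5,24,0.06],
    [-5.67,-0.07,0.5,24,0.06],
    [-5.67,-0.07,0.5,24,0.06],
    [-5.67,-0.07,0.5,24,0.06],
    [-5.67,-0.07,0.5,24,0.06],
    [-5.67,-0.07,0.5,24,0.06],
    [-5.67,-0.07,0.5,24,0.06]
  ]
}}

```text
time: 2.5
ee_pos: [0.4179, -0.3664, 0.1938]
eef_rot: [0.981, 0.192, -0.001, 0.0]
ft_force: [0.1, 0.2, 0.5]
width: 0.0601
grip_force: 0.0
```

```bash
python3 - <<'E'
from h import *
c=snap('wrist','w2'); s=read_state(); print(s['ee_pos'],s['joint_positions'].round(2))
t=R.from_quat(s['eef_rot']).as_matrix(); print(np.degrees(np.arctan2(t[1,0],t[0,0])),toolshift((.409,-.365,.026)))
print(proj(c,(.409,-.365,.015)))
E
```

```text
[ 0.4162478  -0.36945999  0.19335064] [-0.11  0.29  0.9   1.75 -0.24  1.22 -0.34]
21.943862706393965 [-0.00459455 -0.00710424  0.16735315]
[313.56478438 190.1281664 ]
```

View pics/w2.png

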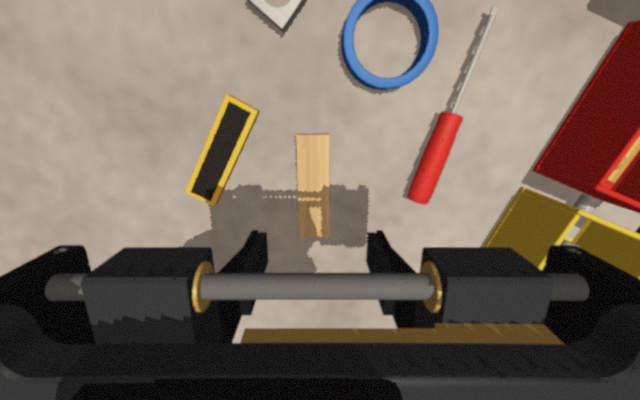

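The wrist view shows the plain slat upright at (296,134), (329,134), (327,238), (300,238), aligned with the tool. The flat yellow slat has corners (230,95), (259,110), (212,204), (186,192).

```bash
python3 - <<'E'
from h import *
c=load('w2');T=load('top0')
for n,q,u in (('plain',[(329,134),(327,238),(300,238),(296,134)],[(427.5,232),(445,272),(433.5,276.5),(415.7,236.7)]),('yflat',[(230,95),(259,110),(212,204),(186,192)],[(387,233),(399.2,234.2),(395.7,277.5),(383.2,276)])):
    P=np.array([atz(c,a,.015) for a in q]);print(n,P.mean(0).round(4))
    if n=='plain': Q=np.array([tri([(T,v),(c,a)])[0] for a,v in zip(q,u)])
    else: Q=np.array([tri([(T,v),(c,a)])[0] for a,v in zip(q,u)])
    print(P.round(4).tolist(),'tri',Q.mean(0).round(4),Q[:,2].round(3))
    m=P.mean(0);m[2]=.026;print(toolshift(m).round(4))
E
```

```text
plain [ 0.4102 -0.3639  0.015 ]
[[0.4723, -0.357, 0.015], [0.3606, -0.4016, 0.015], [0.3486, -0.3722, 0.015], [0.4592, -0.3247, 0.015]] tri [ 0.4088 -0.3646  0.0162] [0.024 0.012 0.011 0.018]
[-0.0031 -0.0077  0.1673]
yflat [ 0.4102 -0.2569  0.015 ]
[[0.47, -0.2488, 0.015], [0.4674, -0.2807, 0.015], [0.3503, -0.2645, 0.015], [0.3531, -0.2337, 0.015]] tri [ 0.4083 -0.2568  0.0123] [0.01  0.014 0.014 0.012]
[ 0.0369 -0.1069  0.1671]
```

Converted, 0.1 m is 1, -0.008 m is -0.08.

Call:
{"fn": "jog_arm", "kwargs": {
  "steps": [
    [-0.03,-0.08,0.5,0,0.06],
    [-0.03,-0.08,1,0,0.06],
    [-0.03,-0.08,1.2,0,0.06],
    [-0.03,-0.08,1.2,0,0.06],
    [-0.03,-0.08,1.2,0,0.06]
  ]
}}

```text
time: 3.05
ee_pos: [0.4133, -0.3576, 0.075]
eef_rot: [0.981, 0.192, -0.0, -0.0]
ft_force: [-0.2, -0.7, 1.8]
width: 0.0605
grip_force: 0.0
```

```bash
python3 - <<'E'
from h import *
print(toolshift((.4095,-.364,.026)).round(4),read_state()['ft_force'].round(1))
E
```

```text
[-0.0059  0.0045  0.049 ] [-0.2 -0.7  1.8]
```

Converted, 0.049 m is 0.49, -0.006 m is -0.06.

Call:
{"fn": "jog_arm", "kwargs": {
  "steps": [
    [-0.06,0.045,0.4,0,0.06],
    [-0.06,0.045,0.49,0,0.06],
    [-0.06,0.045,0.49,0,0.06],
    [-0.06,0.045,0.49,0,0.03],
    [-0.06,0.045,0.49,0,0.03],
    [-0.06,0.045,0.49,0,0.03],
    [-0.06,0.045,0.49,0,0.03],
    [-0.06,0.045,0,0,0.03],
    [-0.06,0.045,-0.5,0,0.03],
    [-0.06,0.045,-0.5,0,0.03]
  ],
  "force": 20
}}

```text
time: 4.05
ee_pos: [0.4106, -0.3672, 0.1304]
eef_rot: [0.982, 0.191, 0.003, 0.003]
ft_force: [0.2, -1.2, -1.3]
width: 0.0357
grip_force: 20.0
```

```bash
python3 - <<'E'
from h import *
s=read_state();t=R.from_quat(s['eef_rot']).as_matrix(); print(np.degrees(np.arctan2(t[1,0],t[0,0])))
print(toolshift((.5785,-.0333,.13)).round(4),s['ft_force'].round(1),s['joint_positions'].round(2))
E
```

```text
22.05411776065442
[ 0.2809 -0.2464  0.0003] [ 0.2 -1.2 -1.3] [-0.09  0.35  0.87  1.84 -0.3   1.08 -0.28]
```

Converted, 0.281 m is 2.81, -0.246 m is -2.46, 0.18 rad is 3.6.

Call:
{"fn": "jog_arm", "kwargs": {
  "steps": [
    [2.81,-2.46,-0.2,3.6,0.03],
    [2.81,-2.46,-0.2,3.6,0.03],
    [2.81,-2.46,-0.2,3.6,0.03],
    [2.81,-2.46,-0.2,3.6,0.03],
    [2.81,-2.46,-0.2,3.6,0.03],
    [2.81,-2.46,-0.2,3.6,0.03],
    [2.81,-2.46,-0.2,3.6,0.03],
    [2.81,-2.46,-0.2,3.6,0.03],
    [2.81,-2.46,-0.2,3.6,0.03],
    [2.81,-2.46,-0.2,3.6,0.03]
  ]
}}

```text
time: 5.05
ee_pos: [0.5761, -0.0307, 0.1443]
eef_rot: [0.995, 0.103, -0.0, 0.0]
ft_force: [0.2, -0.3, -0.6]
width: 0.0358
grip_force: 20.0
```

```bash
python3 - <<'E'
from h import *
c=snap('wrist','w3')
s=read_state();t=R.from_quat(s['eef_rot']).as_matrix(); print(np.degrees(np.arctan2(t[1,0],t[0,0])))
print(toolshift((.5785,-.0333,.13)).round(4),s['ee_pos'],s['ft_force'].round(1))
cv2.imwrite('pics/w3x.png',cv2.resize(c['img'][0:300,150:550],(800,600),interpolation=cv2.INTER_CUBIC)[:,:,::-1])
E
```

```text
11.747424731238471
[0.0023 0.002  0.0144] [ 0.57582261 -0.03182133  0.14439488] [-0.1 -0.3 -0.7]
```

View pics/w3x.png

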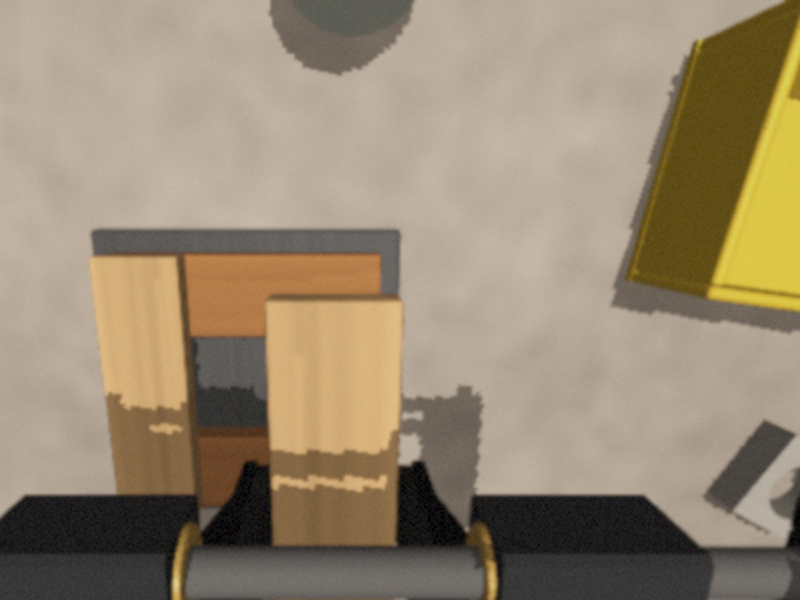

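The wrist crop (2x, offset 150,0) shows the held slat's far corners at (267,298) and (401,298). The plate's far corners are (93,231) and (400,231). The laid slat's far end is (92,256)–(182,256), and the brown slat's end corner is (381,254).

```bash
cat > m3.py <<'E'
from h import *
c=load('w3');f=lambda x,y,z:atz(c,(150+x/2,y/2),z)
th=np.radians(11.7);ax=np.array([np.cos(th),np.sin(th),0]);py=ax;px=np.array([-np.sin(th),np.cos(th),0])  # px = plate x (toward laid), +py far
a,b=f(93,231,.01),f(400,231,.01);print('plate',a.round(4),b.round(4),np.linalg.norm(a-b).round(4),np.degrees(np.arctan2(*(a-b)[1::-1])).round(2))
print(' centre',((a+b)/2-.07*py).round(4))
l,m=f(92,256,.04),f(182,256,.04);print('laid w',np.linalg.norm(l-m).round(4),'plate centre from laid',((l+m)/2-.06*py-.042*px).round(4))
g=f(381,254,.025);print('from brown corner',(g-.06*py+.06*px).round(4))
h,k=f(267,298,.133),f(401,298,.133);print('held w',np.linalg.norm(h-k).round(4),np.degrees(np.arctan2(*(h-k)[1::-1])).round(2),'centre',((h+k)/2-.06*ax).round(4))
E
python3 m3.py
```

```text
plate [0.626  0.0905 0.01  ] [ 0.6544 -0.0432  0.01  ] 0.1367 101.99
 centre [0.5717 0.0095 0.01  ]
laid w 0.036 plate centre from laid [0.5731 0.0079 0.04  ]
from brown corner [0.5728 0.0107 0.025 ]
held w 0.034 101.92 centre [ 0.5773 -0.029   0.133 ]
```

Converted, 0.002 m is 0.02, 0.08 m is 0.8.

Call:
{"fn": "jog_arm", "kwargs": {
  "steps": [
    [0.02,0.03,0.4,0,0.03],
    [0.02,0.03,0.75,0,0.03],
    [0.02,0.03,0.8,0,0.03],
    [0.02,0.03,0.8,0,0.03],
    [0.02,0.03,0.8,0,0.03]
  ]
}}

```text
time: 5.6
ee_pos: [0.5797, -0.0343, 0.0663]
eef_rot: [0.995, 0.102, 0.001, 0.0]
ft_force: [0.5, 0.4, 0.4]
width: 0.0358
grip_force: 20.0
```

```bash
python3 - <<'E'
from h import *
s=read_state();print(toolshift((.5785,-.0342,.0515)).round(4),s['ee_pos'],s['ft_force'].round(1))
E
```

```text
[-0.0012 -0.0004  0.0148] [ 0.57969273 -0.03431212  0.066305  ] [0.5 0.4 0.4]
```

Converted, -0.1 m is -1, -0.08 m is -0.8.

Call:
{"fn": "jog_arm", "kwargs": {
  "steps": [
    [-0.01,0,0.1,0,0.03],
    [-0.01,0,0.145,0,0.03],
    [-0.01,0,0.145,0,0.03],
    [-0.01,0,0.145,0,0.05],
    [-0.01,0,0.145,0,0.05],
    [-0.01,0,0.145,0,0.05],
    [-0.01,0,-0.3,0,0.05],
    [-0.01,0,-0.8,0,0.05],
    [-0.01,0,-1,0,0.06],
    [-0.01,0,-1,0,0.06]
  ]
}}

```text
time: 6.6
ee_pos: [0.5796, -0.0339, 0.1679]
eef_rot: [0.995, 0.103, 0.003, -0.0]
ft_force: [0.6, -0.8, -0.2]
width: 0.0574
grip_force: 0.0
```

```bash
python3 - <<'E'
from h import *
c=snap('wrist','w4');s=read_state();print(toolshift((.4092,-.2568,.17)).round(4),s['ee_pos'],s['ft_force'].round(1))
cv2.imwrite('pics/w4x.png',cv2.resize(c['img'][0:300,150:550],(800,600),interpolation=cv2.INTER_CUBIC)[:,:,::-1])
E
```

```text
[-0.2115  0.1839 -0.0049] [ 0.57858006 -0.03354659  0.16575726] [-0.8 -0.9 -1.1]
```

View pics/w4x.png

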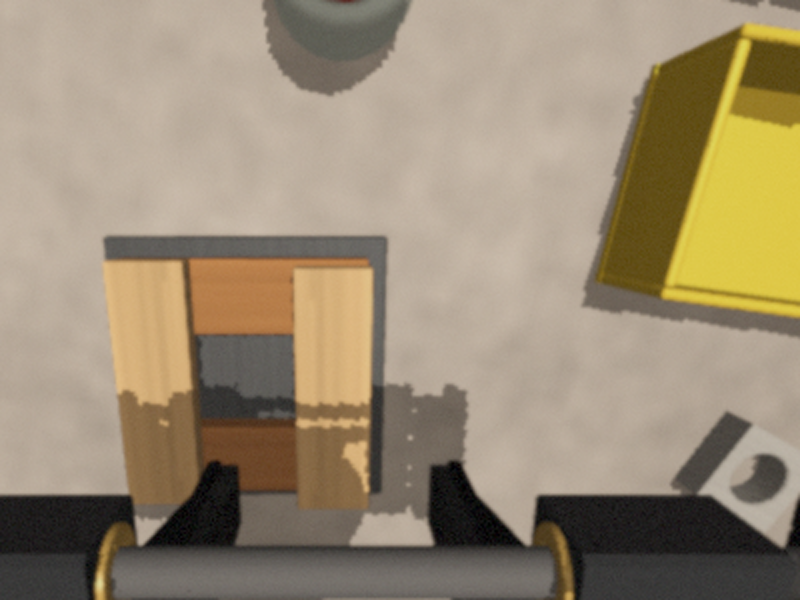

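The plain slat lies in place: its far end is at (294–372,267) against its fellow's at (106–188,261), about 3 mm short along and parallel. Next is the flat yellow slat.

Call:
{"fn": "jog_arm", "kwargs": {
  "steps": [
    [-2.115,1.84,0,6.14,0.06],
    [-2.115,1.84,0,6.14,0.06],
    [-2.115,1.84,0,6.14,0.06],
    [-2.115,1.84,0,6.14,0.06],
    [-2.115,1.84,0,6.14,0.06],
    [-2.115,1.84,0.5,6.14,0.06],
    [-2.115,1.84,1,6.14,0.06],
    [-2.115,1.84,1,6.14,0.06],
    [-2.115,1.84,1,6.14,0.06],
    [-2.115,1.84,1,6.14,0.06]
  ]
}}

```text
time: 7.65
ee_pos: [0.4094, -0.2571, 0.0658]
eef_rot: [0.999, -0.05, 0.0, 0.0]
ft_force: [-0.8, -0.1, 0.3]
width: 0.0598
grip_force: 0.0
```

```bash
python3 - <<'E'
from h import *
s=read_state();t=R.from_quat(s['eef_rot']).as_matrix(); print(np.degrees(np.arctan2(t[1,0],t[0,0])))
print(toolshift((.4092,-.2568,.026)).round(4),s['ft_force'].round(1))
E
```

```text
-5.76209367521732
[-0.0003 -0.0003  0.0398] [-0.8 -0.1  0.3]
```

Call:
{"fn": "jog_arm", "kwargs": {
  "steps": [
    [0,0,0.35,0,0.06],
    [0,0,0.4,0,0.06],
    [0,0,0.4,0,0.06],
    [0,0,0.4,0,0.03],
    [0,0,0.4,0,0.03],
    [0,0,0.4,0,0.03],
    [0,0,0.4,0,0.03],
    [0,0,0,0,0.03],
    [0,0,-0.5,0,0.03],
    [0,0,-0.9,0,0.03],
    [0,0,-0.9,0,0.03]
  ],
  "force": 20
}}

```text
time: 8.75
ee_pos: [0.4106, -0.2585, 0.1589]
eef_rot: [0.999, -0.051, 0.004, 0.0]
ft_force: [-0.2, 0.0, -1.3]
width: 0.0358
grip_force: 20.0
```

Call:
{"fn": "jog_arm", "kwargs": {
  "steps": [
    [1.76,-2.93,0,-37.52,0.03],
    [1.76,-2.93,0,-37.52,0.03],
    [1.76,-2.93,0,-37.52,0.03],
    [1.76,-2.93,0,-37.52,0.03],
    [1.76,-2.93,0,-37.52,0.03],
    [1.76,-2.93,0,-37.52,0.03],
    [1.76,-2.93,0,-37.52,0.03],
    [1.76,-2.93,0,-37.52,0.03],
    [1.76,-2.93,0,-37.52,0.03],
    [1.76,-2.93,0,-37.52,0.03],
    [1.76,-2.93,0,-37.52,0.03],
    [1.76,-2.93,0,-37.52,0.03]
  ]
}}

```text
time: 9.95
ee_pos: [0.6126, 0.0166, 0.1535]
eef_rot: [0.658, 0.753, -0.001, -0.001]
ft_force: [-1.1, -0.1, -0.7]
width: 0.0357
grip_force: 20.0
```

```bash
python3 - <<'E'
from h import *
c=snap('wrist','w5');s=read_state();t=R.from_quat(s['eef_rot']).as_matrix(); print(np.degrees(np.arctan2(t[1,0],t[0,0])))
print(toolshift((.6131,.0165,.0665)).round(4),s['ee_pos'],s['ft_force'].round(1),s['joint_positions'].round(2))
a=cv2.resize(c['img'][100:300,170:490],None,fx=2.5,fy=2.5,interpolation=cv2.INTER_CUBIC)
cv2.imwrite('pics/w5x.png',a[:,:,::-1])
E
```

```text
98.21328272309034
[-0.0001  0.0005  0.0871] [0.61266652 0.01650465 0.15363676] [-0.6  0.1 -0.6] [-0.54  0.4   0.55  1.63 -0.23  1.17  0.21]
```

View pics/w5x.png

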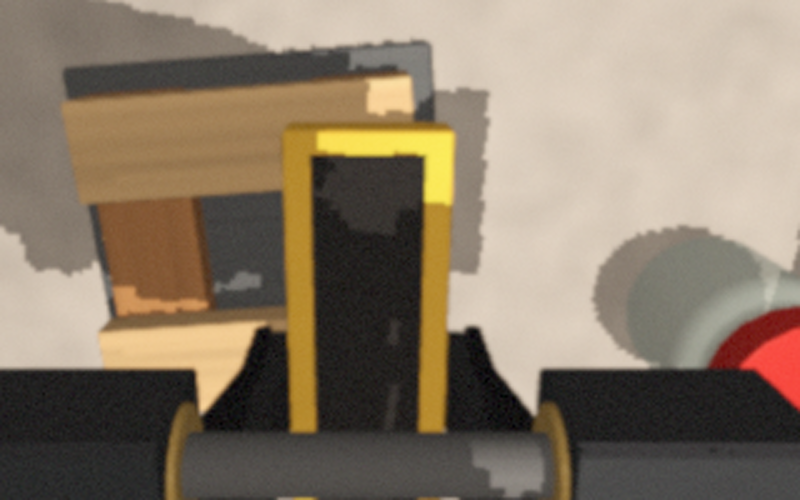

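The held yellow slat has rubber up, with far corners (284,128) and (454,130) in the 2.5x crop. The laid slat's outer edge runs (64,100)–(411,74). The tool is 3.5° short in yaw.

```bash
python3 - <<'E'
from h import *
c=load('w5');f=lambda x,y,z:atz(c,(170+x/2.5,100+y/2.5),z)
l,m=f(64,100,.04),f(411,74,.04);print(np.linalg.norm(l-m).round(4),np.degrees(np.arctan2(*(m-l)[1::-1])).round(2))
th=np.radians(11.7);py=np.array([np.cos(th),np.sin(th),0]);px=np.array([-np.sin(th),np.cos(th),0])
print('plate centre',((l+m)/2-.06*px).round(4))
h,k=f(284,128,.1426),f(454,130,.1426);t=np.radians(98.2)
print('held w',np.linalg.norm(h-k).round(4),'centre',((h+k)/2-.06*np.array([np.cos(t),np.sin(t),0])).round(4))
E
```

```text
0.1173 12.0
plate centre [0.5739 0.0114 0.04  ]
held w 0.0345 centre [0.614  0.0178 0.1426]
```

Converted, 0.04 m is 0.4, 0.073 m is 0.73, -0.061 rad is -1.22.

Call:
{"fn": "jog_arm", "kwargs": {
  "steps": [
    [0.02,0.01,0.4,-1.22,0.03],
    [0.02,0.01,0.7,-1.22,0.03],
    [0.02,0.01,0.73,-1.22,0.03],
    [0.02,0.01,0.73,-1.22,0.03],
    [0.02,0.01,0.73,-1.22,0.03]
  ]
}}

```text
time: 10.5
ee_pos: [0.6148, 0.0186, 0.083]
eef_rot: [0.638, 0.77, 0.001, 0.001]
ft_force: [0.8, 0.5, -0.5]
width: 0.0357
grip_force: 20.0
```

```bash
python3 - <<'E'
from h import *
s=read_state();t=R.from_quat(s['eef_rot']).as_matrix(); print(np.degrees(np.arctan2(t[1,0],t[0,0])))
print(toolshift((.6136,.018,.0665)).round(4),s['ft_force'].round(1))
E
```

```text
100.75198957688461
[-0.0004 -0.0013  0.0165] [ 0.8  0.5 -0.5]
```

Converted, -0.15 m is -1.5, -0.13 m is -1.3, -0.016 rad is -0.32.

Call:
{"fn": "jog_arm", "kwargs": {
  "steps": [
    [0,-0.01,0.1,-0.32,0.03],
    [0,-0.01,0.16,-0.32,0.03],
    [0,-0.01,0.16,-0.32,0.03],
    [0,-0.01,0.16,-0.32,0.05],
    [0,-0.01,0.16,-0.32,0.05],
    [0,-0.01,0.16,-0.32,0.05],
    [0,-0.01,-0.3,-0.32,0.05],
    [0,-0.01,-0.8,-0.32,0.05],
    [0,-0.01,-1.3,-0.32,0.04],
    [0,-0.01,-1.5,-0.32,0.04],
    [0,-0.01,-1.5,-0.32,0.04]
  ]
}}

```text
time: 11.6
ee_pos: [0.6145, 0.0185, 0.2356]
eef_rot: [0.631, 0.776, 0.003, 0.002]
ft_force: [0.1, -0.1, -0.3]
width: 0.0406
grip_force: 0.0
```

```bash
python3 - <<'E'
from h import *
c=snap('wrist','w6')
t1=np.radians(121.6)
for n in ((.409,.3146),(.47,.3),(.35,.35)): print(toolshift((*n,.2)).round(4))
s=read_state();t=R.from_quat(s['eef_rot']).as_matrix(); print(s['ee_pos'],np.degrees(np.arctan2(t[1,0],t[0,0])))
E
```

```text
[ 0.3314 -0.1401  0.0327]
[ 0.3047 -0.0833  0.0329]
[ 0.3781 -0.1907  0.0326]
[0.61354603 0.01865227 0.23303538] 101.74897118944092
```

Converted, 0.228 m is 2.28, -0.206 m is -2.06, -0.346 rad is -6.92.

Call:
{"fn": "jog_arm", "kwargs": {
  "steps": [
    [2.28,-2.06,0,-6.92,0.04],
    [2.28,-2.06,0,-6.92,0.04],
    [2.28,-2.06,0,-6.92,0.04],
    [2.28,-2.06,0,-6.92,0.04],
    [2.28,-2.06,0,-6.92,0.04],
    [2.28,-2.06,0.3,-6.92,0.04],
    [2.28,-2.06,0.5,-6.92,0.04],
    [2.28,-2.06,0.5,-6.92,0.04]
  ]
}}

```text
time: 12.45
ee_pos: [0.3612, 0.1997, 0.178]
eef_rot: [0.486, 0.874, -0.003, -0.001]
ft_force: [-0.9, -0.8, 1.0]
width: 0.0399
grip_force: 0.0
```

```bash
python3 - <<'E'
from h import *
c=snap('wrist','w7')
s=read_state();t=R.from_quat(s['eef_rot']).as_matrix(); print(s['ee_pos'],np.degrees(np.arctan2(t[1,0],t[0,0])),s['joint_positions'].round(2))
p=proj(c,(.409,.3146,.044));print(p)
x,y=int(np.clip(p[0]-100,0,440)),int(np.clip(p[1]-75,0,250));print(x,y)
a=cv2.resize(c['img'][y:y+150,x:x+200],None,fx=4,fy=4,interpolation=cv2.INTER_CUBIC)
cv2.imwrite('pics/w7x.png',a[:,:,::-1])
E
```

```text
[0.36344388 0.19921839 0.17998378] 121.66755024118619 [-0.9  -0.1   0.27  2.07  0.03  1.17 -0.09]
[430.18018717 117.82959396]
330 42
```

View pics/w7x.png

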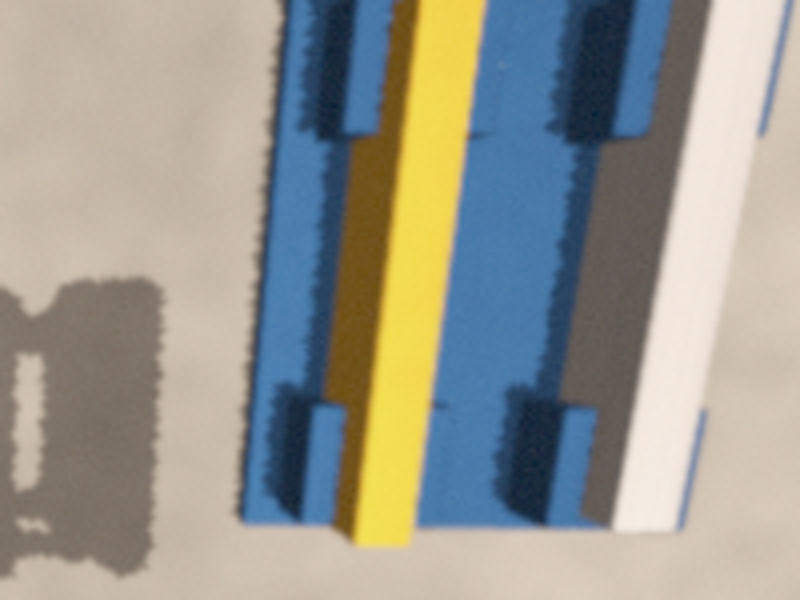

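The visible left face of the rack slat is plain yellow, so the rubber faces the bar (toward +x,+y). The slat's top near end is at crop (352–412,545) and its centreline passes (451,0).

```bash
python3 - <<'E'
from h import *
c=load('w7');T=load('top0');f=lambda x,y,z:atz(c,(330+x/4,42+y/4),z)
a=f(382,545,.044);b=f(451,2,.044);d=(b-a)/np.linalg.norm(b-a);print(a.round(4),np.degrees(np.arctan2(d[1],d[0])),'centre',(a+.06*d).round(4))
print(tri([(c,(330+382/4,42+545/4)),(T,(202.5,246.5))]))
for g in ((352,545),(412,545)): print(f(*g,.044).round(4))
e1,e2=atz(T,(163.2,271),.044),atz(T,(202.5,246.5),.044);print('top',((e1+e2)/2).round(4))
m=a+.06*d; print(toolshift((m[0],m[1],.08)).round(4))
E
```

```text
[0.4398 0.2688 0.044 ] 121.2310199740409 centre [0.4087 0.3201 0.044 ]
(array([0.44154649, 0.26547845, 0.03508133]), [np.float64(0.0038240922542278144), np.float64(0.003824092254227907)])
[0.4338 0.2651 0.044 ]
[0.4458 0.2725 0.044 ]
top [0.4081 0.3126 0.044 ]
[0.0792 0.1024 0.0995]
```

Careful with the scale: shifts go in units of 100 mm and turns go in units of 0.05 rad. That gives: 0.1 m is 1, 0.077 m is 0.77.

Call:
{"fn": "jog_arm", "kwargs": {
  "steps": [
    [0.77,1,0,0,0.04],
    [0.77,1,0.3,0,0.04],
    [0.77,1,0.7,0,0.04],
    [0.77,1,0.7,0,0.04],
    [0.77,1,0.7,0,0.04]
  ]
}}

```text
time: 13.0
ee_pos: [0.4104, 0.3167, 0.1105]
eef_rot: [0.489, 0.873, -0.002, 0.0]
ft_force: [0.4, -1.1, 0.6]
width: 0.0399
grip_force: 0.0
```

```bash
cat > yel.py <<'E'
from h import *
import sys
def run(tag,rows):
    c=snap('wrist',tag);hsv=cv2.cvtColor(c['img'],cv2.COLOR_RGB2HSV)
    m=cv2.inRange(hsv,(20,120,60),(35,255,255))
    s=read_state();print(s['ee_pos'])
    for v in rows:
        u=np.where(m[v])[0]
        if len(u): g=np.split(u,np.where(np.diff(u)>3)[0]+1); print(v,[(int(k[0]),int(k[-1])) for k in g if len(k)>3])
        else: print(v,'-')
    return c,m
if __name__=='__main__': run(sys.argv[1],range(60,270,12))
E
python3 yel.py w8
```

```text
[0.41083668 0.3165668  0.11205406]
60 -
72 -
84 -
96 -
108 -
120 -
132 -
144 [(309, 327)]
156 [(309, 326)]
168 [(309, 326)]
180 [(309, 325)]
192 [(309, 325)]
204 [(309, 325)]
216 [(309, 325)]
228 [(308, 325)]
240 [(308, 324)]
252 [(308, 325)]
264 [(308, 325)]
```

```bash
python3 - <<'E'
from h import *
c=load('w8');hsv=cv2.cvtColor(c['img'],cv2.COLOR_RGB2HSV);m=cv2.inRange(hsv,(20,120,60),(35,255,255))
v=np.where(m[100:200,317])[0]+100;print(v[0])
p=atz(c,(317.5,v[0]-.5),.044);s=read_state();t=R.from_quat(s['eef_rot']).as_matrix()
print(t[:,0]@(p-s['ee_pos']),np.degrees(np.arctan2(t[1,0],t[0,0])))
# calibrate: same test on held slats w3,w5
for tag,uv,z,T in (('w3',(317,149),.133,(.5758,-.0318)),('w5',(317.6,151.5),.1426,(.6127,.0165))):
    q=atz(load(tag),uv,z);print(np.linalg.norm(q[:2]-np.array(T)))
E
```

```text
134
0.06510123167643064 121.45987775277496
0.062075658298166705
0.061188875122781275
```

Converted, -0.01 m is -0.1, 0.077 m is 0.77.

Call:
{"fn": "jog_arm", "kwargs": {
  "steps": [
    [0.04,0,0.4,0,0.04],
    [0.04,0,0.7,0,0.04],
    [0.04,0,0.77,0,0.04],
    [0.04,0,0.77,0,0.04],
    [0.04,0,0.77,0,0.01],
    [0.04,0,0.77,0,0.01],
    [0.04,0,0.77,0,0.01],
    [0.04,0,0.77,0,0.01],
    [0.04,0,0.4,0,0.01],
    [0.04,0,-0.1,0,0.01],
    [0.04,0,-0.2,0,0.01],
    [0.04,0,-0.2,0,0.01]
  ],
  "force": 20
}}

```text
time: 14.25
ee_pos: [0.4085, 0.3222, 0.1336]
eef_rot: [0.488, 0.873, 0.002, 0.0]
ft_force: [-0.1, 0.1, -1.9]
width: 0.0146
grip_force: 20.0
```

```bash
python3 - <<'E'
from h import *
s=read_state();t=R.from_quat(s['eef_rot']).as_matrix(); print(s['ee_pos'],np.degrees(np.arctan2(t[1,0],t[0,0])),s['ft_force'].round(1))
print(toolshift((.45,-.14,.13)).round(4),toolshift((.47,.1,.13)).round(4))
E
```

```text
[0.40848516 0.32221344 0.13362231] 121.57606015075757 [-0.1  0.1 -1.9]
[-0.4155 -0.2067  0.0022] [-0.2215 -0.064   0.0031]
```

Converted, -0.4155 m is -4.155, -0.2215 m is -2.215, 0.55 rad is 11.

Call:
{"fn": "jog_arm", "kwargs": {
  "steps": [
    [-2.215,-0.64,0,11,0.01],
    [-2.215,-0.64,0,11,0.01],
    [-2.215,-0.64,0,11,0.01],
    [-2.215,-0.64,0,11,0.01],
    [-2.215,-0.64,0,11,0.01],
    [-4.155,-2.067,0,11,0.01],
    [-4.155,-2.067,0,11,0.01],
    [-4.155,-2.067,0,11,0.01],
    [-4.155,-2.067,0,11,0.01],
    [-4.155,-2.067,0.5,11,0.01],
    [-4.155,-2.067,0.7,11,0.01],
    [-4.155,-2.067,0.7,11,0.01]
  ]
}}

```text
time: 15.45
ee_pos: [0.4449, -0.1422, 0.0572]
eef_rot: [0.708, 0.706, -0.003, -0.003]
ft_force: [-0.5, 1.0, 0.2]
width: 0.0149
grip_force: 20.0
```

```bash
python3 - <<'E'
from h import *
c=snap('wrist','w9');s=read_state();t=R.from_quat(s['eef_rot']).as_matrix(); print(s['ee_pos'],np.degrees(np.arctan2(t[1,0],t[0,0])),s['ft_force'].round(1),s['width'])
h=cv2.cvtColor(c['img'],cv2.COLOR_RGB2HSV);m=cv2.inRange(h,(20,120,60),(35,255,255))
for v in range(90,230,14):
    u=np.where(m[v,250:390])[0]+250;print(v,(u.min(),u.max()) if len(u) else '-')
E
```

```text
[ 0.44653914 -0.1412643   0.05931264] 89.95251372460811 [1.1 0.8 0.8] 0.015391692786446205
90 -
104 -
118 -
132 -
146 -
160 (np.int64(303), np.int64(326))
174 (np.int64(301), np.int64(329))
188 (np.int64(301), np.int64(329))
202 (np.int64(302), np.int64(328))
216 (np.int64(303), np.int64(328))
```

Converted, 0.031 m is 0.31, 0.029 m is 0.29.

Call:
{"fn": "jog_arm", "kwargs": {
  "steps": [
    [0,0,0.2,0,0.01],
    [0,0,0.29,0,0.01],
    [0,0,0.31,0,0.01],
    [0,0,0.31,0,0.01]
  ]
}}

```text
time: 15.9
ee_pos: [0.4493, -0.1404, 0.031]
eef_rot: [0.706, 0.708, 0.0, -0.0]
ft_force: [-0.4, 0.1, -0.2]
width: 0.0147
grip_force: 20.0
```

Call:
{"fn": "jog_arm", "kwargs": {
  "steps": [
    [0,0,0,0,0.03],
    [0,0,0,0,0.087],
    [0,0,0,0,0.087],
    [0,0,0,0,0.087],
    [0,0,-0.2,0,0.087],
    [0,0,-0.24,0,0.087],
    [0,0,-0.24,0,0.087]
  ]
}}

```text
time: 16.6
ee_pos: [0.4496, -0.1409, 0.055]
eef_rot: [0.707, 0.708, 0.001, 0.001]
ft_force: [0.2, 0.4, -0.3]
width: 0.063
grip_force: 0.0
```

```bash
python3 yel.py w10
```

```text
[ 0.44919746 -0.14075426  0.05448156]
60 -
72 -
84 -
96 -
108 -
120 -
132 -
144 -
156 [(302, 326)]
168 [(302, 327)]
180 [(303, 326)]
192 [(303, 326)]
204 [(304, 325)]
216 [(304, 326)]
228 [(305, 326)]
240 [(305, 326)]
252 [(305, 326), (599, 639)]
264 [(305, 326), (611, 639)]
```

Call:
{"fn": "jog_arm", "kwargs": {
  "steps": [
    [0,-0.1,0.04,0,0.065],
    [0,-0.2,0.04,0,0.065],
    [0,-0.25,0.04,0,0.065],
    [0,-0.3,0.04,0,0.065],
    [0,-0.34,0.04,0,0.065],
    [0,-0.38,0.04,0,0.065],
    [0,-0.42,0.04,0,0.065],
    [0,-0.45,0.04,0,0.065],
    [0,-0.45,0.04,0,0.065],
    [0,-0.45,0.04,0,0.065]
  ]
}}

```text
time: 17.65
ee_pos: [0.4041, -0.1409, 0.0506]
eef_rot: [0.707, 0.707, 0.0, 0.0]
ft_force: [0.7, 1.2, 0.0]
width: 0.0647
grip_force: 0.0
```

```bash
python3 yel.py w11
```

```text
[ 0.40420243 -0.14094573  0.05057484]
60 -
72 -
84 -
96 -
108 -
120 -
132 -
144 -
156 [(318, 376)]
168 [(318, 327), (366, 376)]
180 [(318, 327), (367, 374)]
192 [(319, 326), (367, 373)]
204 [(318, 327), (365, 373)]
216 [(318, 327), (366, 372)]
228 [(318, 327), (365, 371)]
240 [(318, 327), (364, 370)]
252 [(318, 327), (364, 369)]
264 [(319, 326), (364, 370)]
```

```bash
python3 - <<'E'
from h import *
c=load('w11');s=read_state();t=R.from_quat(s['eef_rot']).as_matrix()
h=cv2.cvtColor(c['img'],cv2.COLOR_RGB2HSV);m=cv2.inRange(h,(20,120,60),(35,255,255))
for v in (158,180,200,220,240):
    u=np.where(m[v,290:400])[0]+290;e=[t.T@(atz(c,(x,v),.015)-s['ee_pos']) for x in (u.min()-.5,u.max()+.5)];print(v,[k.round(4)[:2].tolist() for k in e],np.round((e[0]+e[1])[1]/2,4))
k=[np.where(m[100:200,x])[0].min()+100 for x in (325,335,345,355,365,372)];print(k,[(t.T@(atz(c,(x,y-.5),.015)-s['ee_pos']))[:2].round(4) for x,y in zip((325,372),(k[0],k[-1]))])
E
```

```text
158 [[0.0536, 0.0008], [0.0536, 0.0358]] 0.0183
180 [[0.0402, 0.0008], [0.0402, 0.0355]] 0.0181
200 [[0.0274, 0.0014], [0.0274, 0.0356]] 0.0185
220 [[0.0141, 0.0008], [0.0141, 0.0357]] 0.0183
240 [[0.0002, 0.0009], [0.0002, 0.0352]] 0.018
[np.int64(149), np.int64(148), np.int64(148), np.int64(148), np.int64(148), np.int64(149)] [array([0.0592, 0.0052]), array([0.0593, 0.0328])]
```

Converted, 0.0176 m is 0.176, -0.001 m is -0.01.

Call:
{"fn": "jog_arm", "kwargs": {
  "steps": [
    [-0.01,0.176,0,0,0.065],
    [-0.01,0.176,0,0,0.065],
    [-0.01,0.176,0.15,0,0.065],
    [-0.01,0.176,0.245,0,0.065],
    [-0.01,0.176,0.245,0,0.065],
    [-0.01,0.176,0.245,0,0.03],
    [-0.01,0.176,0.245,0,0.03],
    [-0.01,0.176,0.245,0,0.03],
    [-0.01,0.176,0.245,0,0.03],
    [-0.01,0.176,0.245,0,0.03],
    [-0.01,0.176,-0.2,0,0.03],
    [-0.01,0.176,-0.7,0,0.03]
  ],
  "force": 20
}}

```text
time: 18.9
ee_pos: [0.42, -0.1422, 0.1204]
eef_rot: [0.707, 0.707, -0.002, -0.001]
ft_force: [1.9, 1.1, 0.3]
width: 0.0359
grip_force: 20.0
```

Call:
{"fn": "jog_arm", "kwargs": {
  "steps": [
    [0,0,-0.3,-2,0.03],
    [0,0,-0.3,-4.12,0.03],
    [0,0,-0.3,-4.12,0.03],
    [0,0,-0.3,-4.12,0.03]
  ]
}}

```text
time: 19.3
ee_pos: [0.4212, -0.1418, 0.15]
eef_rot: [0.631, 0.775, -0.0, -0.0]
ft_force: [-0.9, 0.1, -1.1]
width: 0.0358
grip_force: 20.0
```

```bash
python3 - <<'E'
from h import *
s=read_state();t=R.from_quat(s['eef_rot']).as_matrix(); print(s['ee_pos'],np.degrees(np.arctan2(t[1,0],t[0,0])),s['ft_force'].round(1),s['width'])
print(toolshift((.5313,.001,.13)).round(4))
E
```

```text
[ 0.42115166 -0.14183684  0.15000707] 101.68514660872043 [-0.9  0.1 -1.1] 0.03581432195287037
[0.1176 0.1368 0.0199]
```

Converted, 0.1368 m is 1.368, 0.1176 m is 1.176.

Call:
{"fn": "jog_arm", "kwargs": {
  "steps": [
    [1.176,1.368,0,0,0.03],
    [1.176,1.368,0,0,0.03],
    [1.176,1.368,0,0,0.03],
    [1.176,1.368,0,0,0.03],
    [1.176,1.368,0,0,0.03],
    [1.176,1.368,0,0,0.03],
    [1.176,1.368,0,0,0.03]
  ]
}}

```text
time: 20.0
ee_pos: [0.5304, -0.0002, 0.1499]
eef_rot: [0.631, 0.775, -0.001, -0.0]
ft_force: [-0.8, 0.6, -0.2]
width: 0.036
grip_force: 20.0
```

```bash
python3 - <<'E'
from h import *
c=snap('wrist','w12');s=read_state();t=R.from_quat(s['eef_rot']).as_matrix();e=s['ee_pos']
print(e,np.degrees(np.arctan2(t[1,0],t[0,0])),toolshift((.5313,.001,.08)).round(4))
h=cv2.cvtColor(c['img'],cv2.COLOR_RGB2HSV);m=cv2.inRange(h,(20,120,60),(35,255,255))
n,L,st,_=cv2.connectedComponentsWithStats(m)
for i in range(1,n):
    if st[i,4]<150: continue
    k=max((q for q in cv2.findContours((L==i).astype('uint8'),cv2.RETR_EXTERNAL,cv2.CHAIN_APPROX_SIMPLE)[0]),key=cv2.contourArea)[:,0]
    print(st[i].tolist(),cv2.approxPolyDP(k,4,True)[:,0].tolist())
    for z in (.055,e[2]-.011):
        tl=k[np.argmin(k.sum(1))];tr=k[np.argmax(k[:,0]-k[:,1])]
        print('  z',round(z,3),[(t.T@(atz(c,q,z)-e))[:2].round(4).tolist() for q in (tl,tr)])
# far slat in w6
c=load('w6');h=cv2.cvtColor(c['img'],cv2.COLOR_RGB2HSV);m=cv2.inRange(h,(20,120,60),(35,255,255))
n,L,st,_=cv2.connectedComponentsWithStats(m)
for i in range(1,n):
    if st[i,4]>150:
        k=max((q for q in cv2.findContours((L==i).astype('uint8'),cv2.RETR_EXTERNAL,cv2.CHAIN_APPROX_SIMPLE)[0]),key=cv2.contourArea)[:,0]
        print('w6',[(q.tolist(),atz(c,q,.055)[:2].round(4).tolist()) for q in cv2.approxPolyDP(k,4,True)[:,0]])
E
```

```text
[ 5.30542747e-01 -2.03690791e-04  1.50162072e-01] 101.6881590860442 [0.001  0.0011 0.0702]
[390, 133, 57, 116, 2219] [[401, 133], [391, 246], [400, 245], [409, 142], [436, 140], [429, 248], [446, 135]]
  z 0.055 [[0.063, 0.0659], [0.0614, 0.1008]]
  z 0.139 [[0.0702, 0.0424], [0.0692, 0.0647]]
[283, 151, 69, 122, 2943] [[289, 151], [283, 157], [287, 271], [295, 271], [294, 163], [339, 166], [337, 269], [345, 271], [351, 155]]
  z 0.055 [[0.0474, -0.0238], [0.0459, 0.0277]]
  z 0.139 [[0.0603, -0.015], [0.0593, 0.018]]
[288, 299, 11, 32, 303] [[289, 299], [289, 328], [295, 330], [298, 302]]
  z 0.055 [[-0.0881, -0.0251], [-0.0881, -0.0176]]
  z 0.139 [[-0.0264, -0.0158], [-0.0264, -0.0111]]
[335, 300, 11, 30, 301] [[338, 300], [335, 326], [343, 329], [345, 300]]
  z 0.055 [[-0.0902, 0.0186], [-0.0891, 0.0269]]
  z 0.139 [[-0.0278, 0.0121], [-0.0271, 0.0174]]
w6 [([299, 128], [0.5856, 0.0746]), ([300, 230], [0.6085, -0.04]), ([328, 230], [0.6408, -0.0333]), ([330, 128], [0.6176, 0.0813])]
w6 [([317, 300], [0.6478, -0.1301]), ([315, 328], [0.654, -0.1726]), ([376, 327], [0.732, -0.1551]), ([371, 315], [0.7208, -0.1383]), ([362, 314], [0.709, -0.1391]), ([359, 300], [0.7001, -0.1194])]
```

Call:
{"fn": "jog_arm", "kwargs": {
  "steps": [
    [0.01,-0.01,0.4,0,0.03],
    [0.01,-0.01,0.7,0,0.03],
    [0.01,-0.01,0.8,0,0.03],
    [0.01,-0.01,0.835,0,0.03],
    [0.01,-0.01,0.835,0,0.03],
    [0.01,-0.01,0.835,0,0.03]
  ]
}}

```text
time: 20.65
ee_pos: [0.531, 0.0019, 0.0684]
eef_rot: [0.63, 0.776, 0.001, 0.001]
ft_force: [0.1, 0.1, -0.3]
width: 0.0356
grip_force: 20.0
```

```bash
python3 -c "
from h import *
s=read_state();print(s['ee_pos'],s['ft_force'].round(1))"
```

```text
[0.53103113 0.00187765 0.06842727] [ 0.1  0.1 -0.3]
```

Call:
{"fn": "jog_arm", "kwargs": {
  "steps": [
    [0,0,0.02,0,0.03],
    [0,0,0.02,0,0.03],
    [0,0,0.02,0,0.05],
    [0,0,0.02,0,0.05],
    [0,0,0.02,0,0.05],
    [0,0,-0.3,0,0.05],
    [0,0,-0.8,0,0.05],
    [0,0,-1.3,0,0.06],
    [0,0,-1.7,0,0.06],
    [-0.5,0,-1.7,0,0.06],
    [-0.6,0,-1.7,0,0.06],
    [-0.6,0,-1.7,0,0.06]
  ]
}}

```text
time: 21.85
ee_pos: [0.5423, -0.0591, 0.237]
eef_rot: [0.632, 0.775, -0.0, 0.0]
ft_force: [-1.2, 0.5, 0.2]
width: 0.0599
grip_force: 0.0
```

```bash
python3 - <<'E'
from h import *
py=np.array([np.cos(np.radians(11.7)),np.sin(np.radians(11.7))]);px=np.array([-py[1],py[0]])
for cam in ('wrist','top'):
    c=snap(cam,cam+'_end');h=cv2.cvtColor(c['img'],cv2.COLOR_RGB2HSV)
    for nm,lo,hi,z in (('yel',(20,120,60),(35,255,255),.055),('wood',(10,60,120),(19,165,255),.04)):
        m=cv2.inRange(h,lo,hi);n,L,st,_=cv2.connectedComponentsWithStats(m)
        for i in range(1,n):
            if st[i,4]<(150 if cam=='wrist' else 25): continue
            ys,xs=np.where(L==i);rc=cv2.minAreaRect(np.c_[xs,ys].astype('float32'));b=cv2.boxPoints(rc)
            P=np.array([atz(c,q,z)[:2] for q in b]);q=P.mean(0)-[.572,.009]
            if np.linalg.norm(q)>.12: continue
            e=P[1]-P[0];f=P[2]-P[1];g=e if e@e>f@f else f
            print(cam,nm,st[i,4],'plate x,y',(px@q).round(4),(py@q*-1).round(4),'size',np.linalg.norm(e).round(3),np.linalg.norm(f).round(3),'yaw',np.degrees(np.arctan2(g[1],g[0])).round(1))
print(read_state()['ee_pos'])
E
```

```text
wrist yel 1842 plate x,y 0.0025 -0.0409 size 0.119 0.036 yaw 101.0
wrist yel 1609 plate x,y 0.0017 0.0414 size 0.035 0.117 yaw -77.2
wrist wood 1666 plate x,y 0.044 -0.0033 size 0.05 0.039 yaw 12.9
wrist wood 1423 plate x,y -0.042 0.0183 size 0.04 0.087 yaw 11.7
top yel 114 plate x,y 0.0349 -0.0396 size 0.051 0.039 yaw -76.8
top yel 53 plate x,y 0.0522 0.0426 size 0.019 0.038 yaw 179.4
top wood 107 plate x,y -0.0607 -0.0537 size 0.034 0.061 yaw -142.3
top wood 32 plate x,y -0.0837 -0.0571 size 0.017 0.025 yaw -90.9
top wood 180 plate x,y 0.038 0.0004 size 0.043 0.053 yaw -169.4
top wood 67 plate x,y -0.0705 0.0326 size 0.046 0.041 yaw -19.2
top wood 57 plate x,y -0.0303 0.0237 size 0.047 0.023 yaw -64.2
top wood 43 plate x,y -0.0938 0.0426 size 0.016 0.044 yaw -154.4
top wood 45 plate x,y -0.0278 0.0616 size 0.027 0.03 yaw 179.2
top wood 32 plate x,y -0.0883 0.0777 size 0.022 0.026 yaw -109.3
[ 0.54210174 -0.05609577  0.23642225]
```

The wrist view measures both yellow slats within 3 mm of place and 1.1° in yaw. The gripper is clear of everything, so I'm handing in.

```bash
python3 -c "
from bench import r, optics, job, read_state
print(job.close_job())"
```

```text
the job is handed in; nothing more can be done
None
```

The crib is finished and handed in at about 22 s of the 72 s: the plain slat completes the second layer and both yellow slats lie across it, rubber up. The final wrist view put the yellow slats within 3 mm of place; the judge printed no verdict.

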